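# Hang the glue pot in its bayonet holder and twist it locked

### The arm

A 6-joint arm with a two-finger parallel gripper is mounted at the origin on the work surface. World frame = base frame: x ahead of the robot, y to its left, z up, the work surface at z = 0. Lengths are in m, angles in degrees, forces in N, time in s.
With the tool pointing down it reaches from about 0.25 to 0.725 m from the base axis. Payload 9.7 kg.
Tool frame: the origin (TCP) lies at the very end of the fingers, on their centre line; the grasp point (between the pads) lies 19 mm behind it (bot.grip_point_offset is the z of the grasp point in the tool frame, in m); z points along the fingers, x is the direction in which the jaws open and shut, and the axes are right-handed (so a half turn about z gives the same grasp; the last joint's range is limited). The gripper opens to 85 mm and grips with 20 to 120 N. Pads are 22 mm wide; open, the fingers measure 114 mm over their backs; the gripper's body (76 mm by 85 mm) begins 54 mm behind the grasp point. The pads swing forward as they close: fully open they stand 13 mm farther back than shut.
Start: joints at [-73.167, 4.979, 10.078, 95.1, 0, 90], TCP at [0.159, -0.526, 0.231] pointing down, gripper open.
Joint ranges: [-179.16, 179.16], [-48.56, 103.87], [-65.8, 70.77], [-126.05, 130.52], [-82.76, 87.17], [-180, 180]. Speed limits (degrees/s): [127.2, 127.2, 147.25, 180, 180, 180].

### API

Orientations are given as [roll, pitch, yaw] about the fixed x, y, z axes, in that order (R = Rz(yaw) Ry(pitch) Rx(roll)).
In Python, from workcell import get_obs, viewer, job_done, bot gives the robot as it stands.
- The arm moves only by the shell command python3 -m handwheel 'ROWS' [FORCE]. ROWS is JSON, a list of rows, each a list of 5 numbers: the closure, from 0 (fully open) to 1 (shut), then the shift along the world's x, y, z in m, then the turn about the world's z in degrees. A call has 1 to 5 rows; each row is the pose to reach, as a shift and turn from the pose measured when the call began; what a row does not reach only later rows make up. A row lasts 1/10 s, in which the tool goes at most 50 mm and 8.59 degrees, less where a joint would pass 70% of its speed; a pose out of reach is approached as far as the arm can. A call with a gripper value outside its range is refused whole. The fingers move at their own pace and stop on an object; FORCE is the grip in N (left out, the last holds). Time passes only in rows, so rows that repeat a pose let the fingers close. It gives the time, the measured TCP pose, the force and the opening at its end, in the units of the state.
- get_obs(): the state, without advancing time (a new reading comes with each control period).
- viewer.camera(name): name is "side" or "top"; returns a dict with "color" (384x512x3 uint8, blue, green, red), "K" (3x3 intrinsics, pixels), "origin" and "orientation" of the camera in the world. Camera axes: x right, y down, z forward; pixel columns grow to the right and rows downward; lengths in m; the calibration is good to about 2 mm. A picture is of the moment at which its call begins. There is no depth.
- job_done(): hands the job in, once; it reports no verdict.
The state is a dict: "time": time; "q": joint angles; "qd": joint speeds; "joint_efforts": joint torques, N m; "ee_pos": TCP position; "tcp_rot": TCP orientation; "wrist_force": force on the tool from outside, world axes, zero at the start; "torque": the same for the moment, N m; "opening": finger opening in m.
Only numpy, scipy, OpenCV 4.12 (cv2) and the standard library are available. Lean on these libraries where they do the work, as an engineer would, in place of code of your own. Each camera call takes 0.05 s, during which the arm holds its last target.

### The job

Hang the lidded glue pot in the round holder on the bench: let its three side lugs down through the three gaps in the holder's top ring, then twist the pot clockwise (seen from above) until the lugs drop into the hidden locking notches, and let go of it. Work gently, feeling for the drop: do not force the pot against the holder or tip it over, and leave the other things on the bench where they are.

Things in the scene. Friction and masses are not known exactly. Their poses are not given: they have to be found in the camera images.
- pot_handle (a point): Centre of the loose glue pot's wooden grip bar: 14 mm wide (pot x), 64 long (pot y), 14 high; 114 mm above the pot's underside, 34 mm above its lid, on two thin uprights at y = -25 and 25 mm. Axes are the pot's, z up: take it from above, closing across x. The pot is a plain metal can, 58 mm diameter, 80 mm high to the lid's top; lid 66 mm across, 6 mm thick; 0.2 to 0.45 kg.
- pot_lugs (a point): Point on the pot's axis, 50 mm above its underside, at mid-height of its three lugs: round level pins, 10 mm diameter, ending 45 mm from the axis, at 0, 120 and 240 degrees from the pot's +x. Axes are the pot's.
- holder_top (a point): Fixed holder: wooden foot 130 x 130 mm, three posts, steel ring of 102 mm outer diameter, 64 mm bore. Point on its axis at the top ring's upper face, 92 mm above the bench, z up. The top ring is 4 mm thick and has three gaps 17 mm wide at 0, 120 and 240 degrees from the holder's +x: any lug fits any gap. 13 mm below the top ring lies the ledge on which the lugs come to rest.
- holder_ring (a point): Point on the holder's axis level with the ledge's upper face, 75 mm above the bench; axes as the holder's. Lugs lying on the ledge have their mid-height 5 mm above it. A stop beside each gap blocks anticlockwise turning. Clockwise (from above), the lugs slide under the top ring to the notches in the ledge, where their mid-height sinks to 2 mm below this point.
- holder_notches (a point): Point on the holder's axis at the notches' floor, 68 mm above the bench; axes as the holder's, NOT the notches'. Three notches, 14 mm wide, 7 mm deep, 120 degrees apart, lie 35 to 75 degrees clockwise of the gaps: the angle differs every time and is not measured. The lugs drop in if pressed lightly or, held loosely, by the pot's weight; if one hangs on an edge (pot tilted), turn a little on. Then it turns only 3 degrees either way.
Mind the look-alikes: they are no part of the job. Leave any red or turquoise look-alike of the part that bears pot_handle alone.

How it is judged (in metres and radians):
On the way, in this order (a step that is already met when the one before it is completed fails the run):
1. the pot hangs upright in the holder with its lugs let down through the gaps onto the ledge (z of pot_lugs in the frame of holder_ring below 0.009 m and horizontal distance between pot_lugs and holder_ring below 0.006 m and angle between pot_lugs's own z axis and vertical below 0.06 rad and contact force between pot and holder above 0.3 N), for 0.1 s.
2. the pot has been twisted until all its lugs have dropped into the locking notches (z of pot_lugs in the frame of holder_ring below 0.0005 m and horizontal distance between pot_lugs and holder_ring below 0.006 m and angle between pot_lugs's own z axis and vertical below 0.06 rad), for 0.2 s.
At the end, for the whole second after the job is handed in: The pot hangs upright (within 0.06 rad) and at rest in the holder, within 6 mm of its axis, with its lugs down in the locking notches (lug mid-height at most 0.5 mm above the ledge's top face, about 5 mm lower than when lying on the ledge), released (all of step 2 and z of pot_lugs in the frame of holder_ring above -0.006 m and linear speed of pot below 0.02 m/s); the robot touches nothing.
It fails at once if the pot is forced against the holder (more than 30 N) (contact force between pot and holder above 30 N).
It fails at once if the pot is tipped over (angle between pot_lugs's own z axis and vertical above 0.6 rad).
It fails at once if another thing on the bench is pushed more than 20 mm from its place (distance of any of tin, chisel, mallet, offcut_a, offcut_b, tape_measure, screwdriver, filler_jar from where it was at the start of the episode above 0.02 m).
It also fails if it takes over 58 s, if anything falls off the work surface, if the arm or the gripper's body presses on something with over 40 N, if the wrist force passes 120 N, or if a joint passes its speed limit or range.

## Working session

There is one attempt and no reset: what is moved stays moved. The work goes in short steps, Python scripts to look and compute and a shell command to move; the robot and the scene stay as the last step left them, time stands still between calls to the robot, and variables do not carry over. Pictures are saved under pics/ and viewed, and the job is handed in when it is done.

```bash
mkdir -p pics; ls; python3 - <<'E'
from workcell import get_obs, viewer, bot
import cv2,pickle
print(get_obs())
for n in("side","top"):
    c=viewer.camera(n); cv2.imwrite(f"pics/{n}0.png",c["color"]); pickle.dump(c,open(f"{n}0.pkl","wb"))
    print(n,c["K"],c["origin"],c["orientation"])
E
```

```text
pics
{'time': 0.0, 'q': array([-7.31677814e+01,  5.01122358e+00,  1.00346767e+01,  9.51000862e+01,
       -5.24980695e-04,  9.00014559e+01]), 'qd': array([ 0.00507614, -0.06302887, -0.01350085,  0.0575131 ,  0.09067483,
        0.04544761]), 'joint_efforts': array([ 1.12151567e-03, -5.20392573e+01,  4.64800072e+01,  1.63774652e-02,
       -1.08613360e-04,  2.06911454e-05]), 'ee_pos': array([ 0.1591939 , -0.52621507,  0.23058388]), 'tcp_rot': array([ 1.79999473e+02,  7.66331272e-02, -7.31692374e+01]), 'wrist_force': array([-0.35778954,  0.2222351 ,  0.90364264]), 'torque': array([0.01457255, 0.00272215, 0.01157182]), 'opening': 0.08537605923089105}
side [[384.21202902   0.         257.34424656]
 [  0.         384.21202902 184.38460421]
 [  0.           0.           1.        ]] [-0.01118519  0.72839968  0.54852368] [-1.19465314e+02  8.66409690e-02 -1.49651806e+02]
top [[368.03428156   0.         253.78097589]
 [  0.         368.03428156 186.35575981]
 [  0.           0.           1.        ]] [0.34322232 0.01431282 0.95819485] [-1.76489492e+02  1.14365839e-01 -9.09162378e+01]
```

View pics/side0.png

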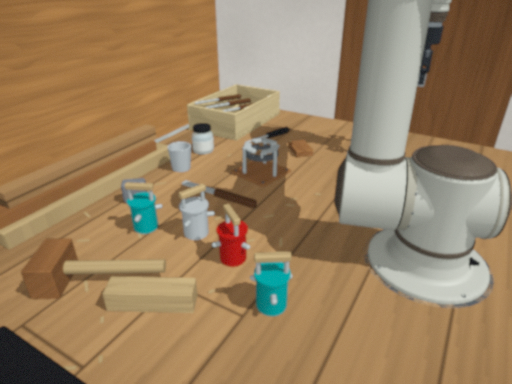

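View pics/top0.png

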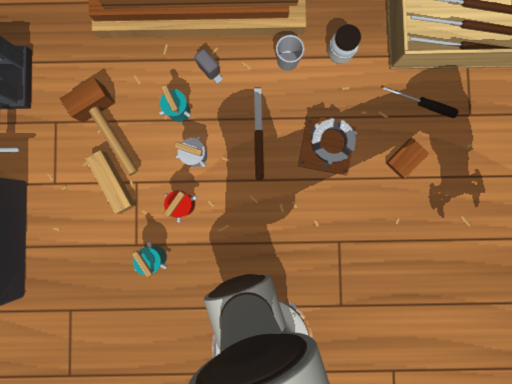

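The side view shows the grey pot at about (195,215) and the holder at (261,155). In the top view the grey pot is at (190,152), between the turquoise pot (174,103) and the red one (178,204), and the holder ring is at (333,141). I'll enlarge both.

```bash
python3 - <<'E'
import cv2,numpy as np
t=cv2.imread("pics/top0.png"); s=cv2.imread("pics/side0.png")
a=cv2.resize(t[120:185,155:220],(400,400),interpolation=cv2.INTER_CUBIC)
b=cv2.resize(t[108:173,300:365],(400,400),interpolation=cv2.INTER_CUBIC)
cv2.imwrite("pics/t1.png",np.hstack([a,b]))
a=cv2.resize(s[170:250,160:240],(400,400),interpolation=cv2.INTER_CUBIC)
b=cv2.resize(s[120:200,220:300],(400,400),interpolation=cv2.INTER_CUBIC)
cv2.imwrite("pics/s1.png",np.hstack([a,b]))
E
```

```text
(no output)
```

View pics/t1.png

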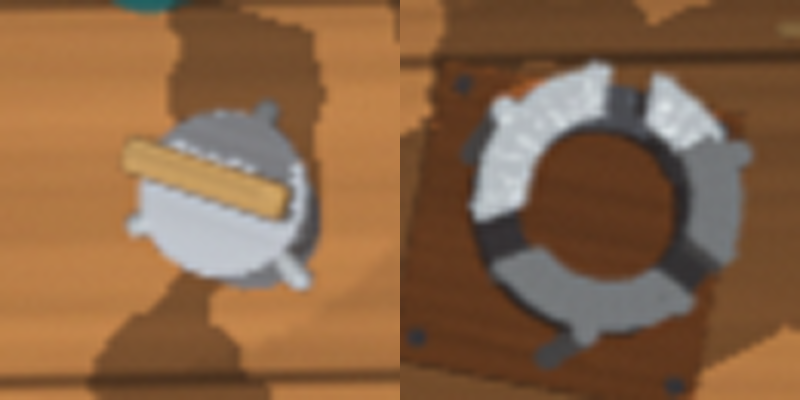

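View pics/s1.png

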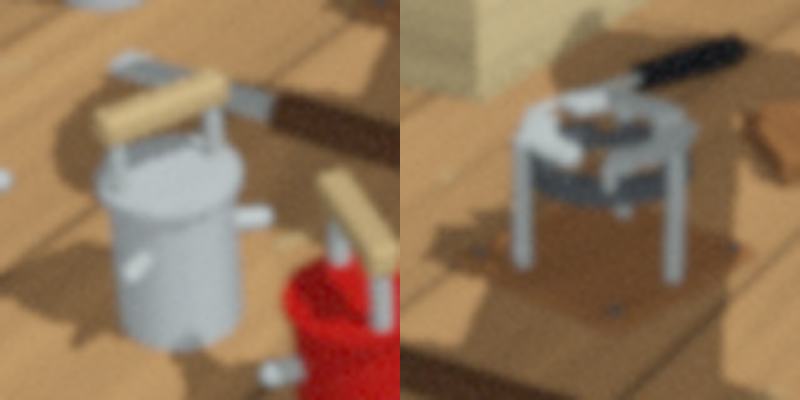

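```bash
cat > h.py <<'E'
import numpy as np,cv2
from scipy.spatial.transform import Rotation as R
from scipy.optimize import least_squares
def rays(c,px):
    px=np.atleast_2d(np.asarray(px,float)).reshape(-1,1,2)
    u=cv2.undistortPoints(px,np.array(c["K"]),None)[:,0]
    d=np.c_[u,np.ones(len(u))]
    return np.array(c["origin"]),R.from_euler("xyz",c["orientation"],degrees=True).apply(d)
def onz(c,px,z):
    o,d=rays(c,px); return (o+d*((z-o[2])/d[:,2])[:,None])[:,:2]
def proj(c,P):
    Rm=R.from_euler("xyz",c["orientation"],degrees=True).as_matrix()
    q=(np.atleast_2d(P)-c["origin"])@Rm; q=q@np.array(c["K"]).T; return q[:,:2]/q[:,2:]
def tri(c1,p1,c2,p2):
    o1,d1=rays(c1,p1);o2,d2=rays(c2,p2);d1=d1[0]/np.linalg.norm(d1[0]);d2=d2[0]/np.linalg.norm(d2[0])
    A=np.c_[d1,-d2];t=np.linalg.lstsq(A,o2-o1,rcond=None)[0];a=o1+t[0]*d1;b=o2+t[1]*d2
    return (a+b)/2,np.linalg.norm(a-b)
def circ(P,r=None):
    f=(lambda v:np.hypot(*(P-v[:2]).T)-(r or v[2]))
    s=least_squares(f,[*P.mean(0),r or .05],loss="soft_l1",f_scale=.001);return s.x,np.sqrt(np.mean(s.fun**2))
E
python3 - <<'E'
from h import *
import pickle
T=pickle.load(open("top0.pkl","rb"));S=pickle.load(open("side0.pkl","rb"))
im=T["color"];hsv=cv2.cvtColor(im,cv2.COLOR_BGR2HSV)
# ring
roi=np.zeros(im.shape[:2],bool);roi[108:173,300:365]=1
m=((hsv[...,1]<60)&(hsv[...,2]>100)&roi).astype(np.uint8)
ys,xs=np.nonzero(m);P=onz(T,np.c_[xs,ys],.092)
print(len(xs), "ring mean",P.mean(0))
cs,_=cv2.findContours(m,0,cv2.CHAIN_APPROX_NONE)
C=np.vstack([c[:,0] for c in cs if len(c)>15]);Q=onz(T,C,.092)
c=P.mean(0)
for i in range(6):
    r=np.hypot(*(Q-c).T); o=Q[(abs(r-.051)<.004)]; n=Q[abs(r-.032)<.004]
    f=lambda v:np.r_[np.hypot(*(o-v[:2]).T)-.0505,np.hypot(*(n-v[:2]).T)-.0325]
    s=least_squares(f,c,loss="soft_l1",f_scale=.001);c=s.x
print("holder",c,np.sqrt(np.mean(f(c)**2))*1e3,circ(o),circ(n))
a=np.degrees(np.arctan2(*(P-c).T[::-1]));r=np.hypot(*(P-c).T);k=(r>.035)&(r<.048)
h,_=np.histogram(a[k],np.arange(-180,181,5));print(h)
# gap phase: 3rd harmonic of area
ph=np.angle(np.sum(np.exp(3j*np.radians(a[k]))))
print("gap angle mod120",(np.degrees(ph)+180)/3%120)
# pot handle
roi[:]=0;roi[120:185,155:220]=1
m=((hsv[...,1]>80)&(hsv[...,2]>170)&roi).astype(np.uint8)
roi2=np.zeros_like(roi);roi2[140:160,172:206]=1;m[~roi2]=0
cs,_=cv2.findContours(m,0,cv2.CHAIN_APPROX_NONE);b=max(cs,key=cv2.contourArea)
print("bar px",cv2.minAreaRect(b),[len(c) for c in cs])
box=cv2.boxPoints(cv2.minAreaRect(b));B=onz(T,box,.121);print(B,"mean",B.mean(0))
for i in range(4):d=B[(i+1)%4]-B[i];print(np.hypot(*d),np.degrees(np.arctan2(d[1],d[0])))
cv2.imwrite("pics/m.png",cv2.resize(m[120:185,155:220]*255,(400,400)))
E
```

```text
781 ring mean [ 0.50591844 -0.17513854]
holder [ 0.50417272 -0.17611896] 1.4099539040392761 (array([ 0.50471917, -0.17570937,  0.05076815]), np.float64(0.0014032189582144669)) (array([ 0.50333206, -0.17676802,  0.03295461]), np.float64(0.0009354998770759453))
[ 5  8  9  8  8  9  7  1  0  0  0  0  7  7  9  8  8  7  8  7  9  8  8  9
  8  8 10  6  7  9  8  5  0  0  0  2 11  8  8  8  8  8  8  7  8 10  8  9
  8  8  8 10  7 10  5  5  0  0  0  0  7  8  8 10  9  8  8  8  9  9  7 10]
gap angle mod120 108.06955987403988
bar px ((186.0, 149.5), (19.0, 28.0), 90.0) [106]
[[0.50433401 0.20135081]
 [0.50328063 0.13700106]
 [0.45934535 0.13731043]
 [0.46038866 0.20145539]] mean [0.48183716 0.16927942]
0.06435836509764341 -90.93782547320656
0.04393636519611656 179.59656971525342
0.06415345071208611 89.06817445870007
0.0439454715848821 -0.1363563185601206
```

View pics/m.png

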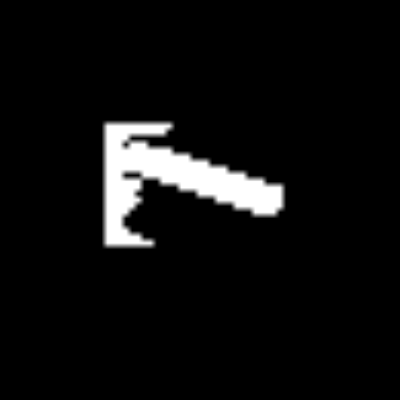

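```bash
python3 - <<'E'
from h import *
import pickle
T=pickle.load(open("top0.pkl","rb"));S=pickle.load(open("side0.pkl","rb"))
im=T["color"];hsv=cv2.cvtColor(im,cv2.COLOR_BGR2HSV)
for p in [(180,147),(190,150),(200,153),(176,145),(170,150)]: print(p,hsv[p[1],p[0]])
m=((hsv[...,0]>=15)&(hsv[...,1]>80)&(hsv[...,2]>150)).astype(np.uint8)
k=np.zeros_like(m);k[138:162,172:206]=1;m&=k
n,l,st,ce=cv2.connectedComponentsWithStats(m,connectivity=4);i=1+np.argmax(st[1:,4]);b=(l==i).astype(np.uint8)
print(st[i],ce[i])
cs,_=cv2.findContours(b,0,cv2.CHAIN_APPROX_NONE);print(cv2.minAreaRect(cs[0]))
ys,xs=np.nonzero(b);P=onz(T,np.c_[xs,ys],.121);c=P.mean(0);w,v=np.linalg.eigh(np.cov((P-c).T))
print("bar",c,np.sqrt(12*w),np.degrees(np.arctan2(v[1],v[0])))
cv2.imwrite("pics/m2.png",cv2.resize(b[120:185,155:220]*255,(400,400)))
# lug tips, from crop, z=.05
L=np.array([[267,105],[130,228],[305,285]])/6.154+[155-.5,120-.5]
Lw=onz(T,L,.05);print("lug tips",Lw)
d=Lw-c;print(np.hypot(*d.T),np.degrees(np.arctan2(d[:,1],d[:,0])))
from h import circ; print(circ(Lw,.045))
# lid circle z .08
E
```

```text
(180, 147) [ 17 128 199]
(190, 150) [ 18 129 197]
(200, 153) [ 18 135 178]
(176, 145) [ 18 128 192]
(170, 150) [ 14 156 178]
[174 141  28  15 164] [186.91463415 148.16463415]
((187.20001220703125, 148.40000915527344), (27.828041076660156, 6.957010269165039), 18.434947967529297)
bar [0.48486076 0.16717161] [0.01368933 0.06554834] [160.48152638  70.48152638]
lug tips [[0.52559763 0.15261663]
 [0.47631096 0.20829945]
 [0.45201744 0.13778159]]
[0.04325898 0.04200713 0.04407331] [ -19.66142705  101.74358812 -138.17606846]
(array([0.48459893, 0.1658791 , 0.045     ]), np.float64(0.0018896816365023554))
```

View pics/m2.png

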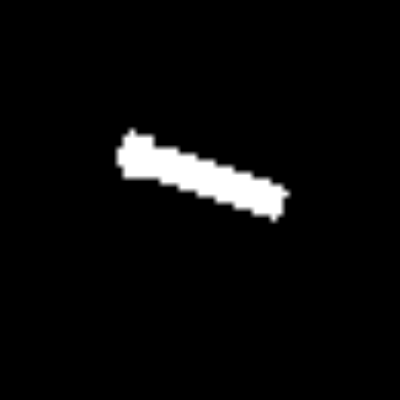

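The handle centre is at (0.485, 0.167), and the bar measures 13.7 x 65.5 mm, which fits the given size. Pot x is at about -19.5° and the lugs agree with it. The holder is at (0.504, -0.176), with gaps at -12°, 108° and -132°. Moving over the pot now.

```bash
python3 -m handwheel '[[0.4,0.02,0.043,0,4],[0.4,0.04,0.087,0,8],[0.4,0.06,0.13,0,12],[0.4,0.08,0.173,0,16],[0.4,0.1,0.217,0,20]]' 30
python3 -m handwheel '[[0.4,0.02,0.043,0,4],[0.4,0.04,0.087,0,8],[0.4,0.06,0.13,0,12],[0.4,0.08,0.173,0,16],[0.4,0.1,0.217,0,20]]'
```

```text
time: 0.6
ee_pos: [0.2594, -0.3075, 0.2303]
tcp_rot: [-180.0, 0.1, -53.0]
wrist_force: [1.9, -0.8, 0.0]
opening: 0.0512
time: 1.1
ee_pos: [0.3596, -0.0886, 0.2303]
tcp_rot: [-180.0, 0.1, -32.9]
wrist_force: [1.1, -1.3, -1.1]
opening: 0.0514
```

```bash
python3 -m handwheel '[[0.4,0.022,0.045,0,3],[0.4,0.044,0.09,0,6],[0.4,0.066,0.135,0,9],[0.4,0.088,0.18,0,12],[0.4,0.11,0.225,0,13.4]]'
python3 -m handwheel '[[0.4,0.0155,0.0305,0,0],[0.4,0.0155,0.0305,0,0],[0.4,0.0155,0.0305,0,0]]'
python3 - <<'E'
from workcell import viewer,get_obs
import cv2,numpy as np
print(get_obs()["ee_pos"],get_obs()["tcp_rot"],get_obs()["wrist_force"])
t=viewer.camera("top")["color"];s=viewer.camera("side")["color"]
cv2.imwrite("pics/a.png",np.hstack([cv2.resize(s[100:250,120:270],(400,400)),cv2.resize(t[80:230,110:260],(400,400))]))
E
```

```text
time: 1.6
ee_pos: [0.469, 0.1366, 0.23]
tcp_rot: [-180.0, 0.1, -19.3]
wrist_force: [1.4, -0.3, -0.2]
opening: 0.0513
time: 1.9
ee_pos: [0.4842, 0.1676, 0.2293]
tcp_rot: [179.9, 0.1, -19.3]
wrist_force: [-0.9, -1.3, -0.3]
opening: 0.0514
[0.48421722 0.16759658 0.22925607] [ 1.79926904e+02  1.29107412e-01 -1.92571602e+01] [-0.92330795 -1.32703734 -0.3239227 ]
```

View pics/a.png

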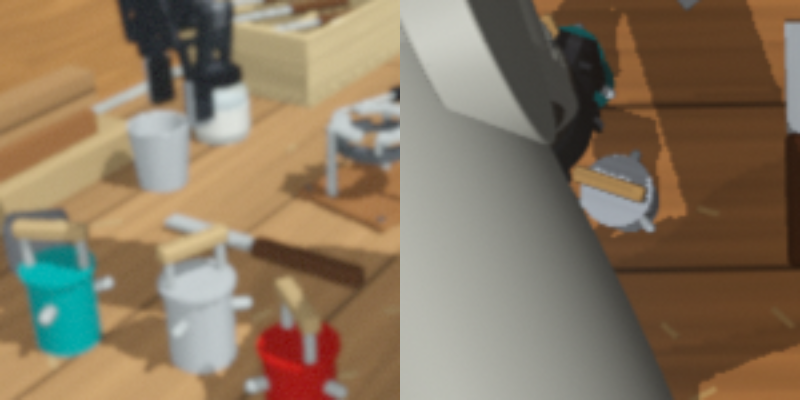

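```bash
python3 - <<'E'
from h import *
import pickle
T=pickle.load(open("top0.pkl","rb"));S=pickle.load(open("side0.pkl","rb"))
for P in ([.4842,.1676,.229],[.485,.167,.114]): print(proj(T,P),proj(S,P))
print(tri(T,[187.,148.3],S,[192.8,190.5]))
E
```

```text
[[176.8051906  139.60058355]] [[188.04455153 144.45125773]]
[[187.53969544 148.60074948]] [[192.60446582 191.98014938]]
(array([0.48455836, 0.16717444, 0.11814181]), np.float64(0.0010918516780307331))
```

The TCP projects to side (188,144), where the fingertips appear, and the two-view handle position agrees to 1 mm. Descending.

```bash
python3 -m handwheel '[[0.4,0.0006,-0.0004,-0.03,0],[0.4,0.0006,-0.0004,-0.06,0],[0.4,0.0006,-0.0004,-0.09,0],[0.4,0.0006,-0.0004,-0.115,0],[0.4,0.0006,-0.0004,-0.131,0]]'
python3 -m handwheel '[[0.4,0,0,-0.001,0],[0.5,0,0,-0.001,0],[0.6,0,0,-0.001,0],[0.7,0,0,-0.001,0],[0.85,0,0,-0.001,0]]' 30
python3 -m handwheel '[[1,0,0,0,0],[1,0,0,0,0],[1,0,0,0,0]]'
```

```text
time: 2.5
ee_pos: [0.4838, 0.1644, 0.0975]
tcp_rot: [179.9, 0.1, -19.5]
wrist_force: [0.4, 0.1, 0.8]
opening: 0.0513
time: 3.0
ee_pos: [0.4843, 0.1644, 0.0974]
tcp_rot: [180.0, 0.0, -19.5]
wrist_force: [2.6, -1.1, 4.8]
opening: 0.0138
time: 3.3
ee_pos: [0.4842, 0.1645, 0.0973]
tcp_rot: [180.0, 0.1, -19.5]
wrist_force: [0.1, -0.5, -1.2]
opening: 0.0133
```

Gripped: the opening is 13.3 mm on a 14 mm bar. Lifting.

```bash
python3 -m handwheel '[[1,0,0,0.02,0],[1,0,0,0.05,0],[1,0,0,0.08,0],[1,0,0,0.11,0],[1,0,0,0.13,0]]' 60
python3 -m handwheel '[[1,0,0,0.005,0],[1,0,0,0.005,0]]'
python3 - <<'E'
from workcell import viewer,get_obs
import cv2,numpy as np
o=get_obs();print(o["ee_pos"],o["tcp_rot"],o["wrist_force"],o["torque"],o["opening"])
t=viewer.camera("top")["color"];s=viewer.camera("side")["color"]
cv2.imwrite("pics/b.png",np.hstack([cv2.resize(s[100:250,120:270],(400,400)),cv2.resize(t[80:230,110:260],(400,400))]))
E
```

```text
time: 3.8
ee_pos: [0.4844, 0.1646, 0.2294]
tcp_rot: [-180.0, -0.0, -19.5]
wrist_force: [0.7, 0.7, -1.8]
opening: 0.0127
time: 4.0
ee_pos: [0.4847, 0.1648, 0.2347]
tcp_rot: [-179.9, -0.1, -19.5]
wrist_force: [-0.1, 0.1, -2.2]
opening: 0.0125
[0.48470209 0.16477697 0.23466534] [-1.79937105e+02 -5.67209458e-02 -1.94765584e+01] [-0.12329615  0.12746105 -2.23915558] [-0.02581764  0.00097588  0.01024242] 0.012532732605328565
```

View pics/b.png

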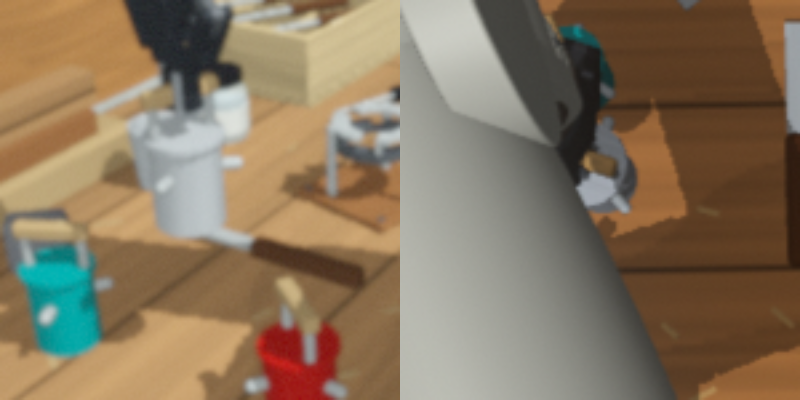

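```bash
python3 -m handwheel '[[1,0.002,-0.03,0,1],[1,0.004,-0.07,0,2],[1,0.006,-0.11,0,3],[1,0.008,-0.15,0,4],[1,0.01,-0.19,0,4]]'
python3 -m handwheel '[[1,0.002,-0.04,0,1],[1,0.004,-0.08,0,2],[1,0.006,-0.12,0,3],[1,0.008,-0.145,0,3.5],[1,0.009,-0.1535,0,3.5]]'
python3 -m handwheel '[[1,0,0,0,0],[1,0,0,0,0]]'
python3 - <<'E'
from workcell import viewer,get_obs
import cv2,numpy as np,pickle
o=get_obs();print(o["ee_pos"],o["tcp_rot"],o["wrist_force"],o["torque"],o["opening"])
T=viewer.camera("top");S=viewer.camera("side");pickle.dump((T,S),open("c.pkl","wb"))
t=T["color"];s=S["color"]
cv2.imwrite("pics/c.png",np.hstack([cv2.resize(s[100:200,210:310],(400,400),interpolation=2),cv2.resize(t[90:190,285:385],(400,400),interpolation=2)]))
E
```

```text
time: 4.6
ee_pos: [0.4934, -0.0269, 0.2314]
tcp_rot: [179.9, 0.2, -15.4]
wrist_force: [0.8, -0.2, -2.2]
opening: 0.0127
time: 5.1
ee_pos: [0.5018, -0.1825, 0.2295]
tcp_rot: [179.9, 0.3, -12.1]
wrist_force: [-1.2, -0.2, -2.9]
opening: 0.0128
time: 5.3
ee_pos: [0.5015, -0.1819, 0.2285]
tcp_rot: [180.0, 0.4, -12.1]
wrist_force: [0.8, 0.5, -2.6]
opening: 0.0128
[ 0.501474   -0.18190083  0.22845592] [179.97364901   0.43805012 -12.07306533] [ 0.82622465  0.53797607 -2.61948184] [-0.00837627  0.0253538   0.00986014] 0.012794726483463673
```

View pics/c.png

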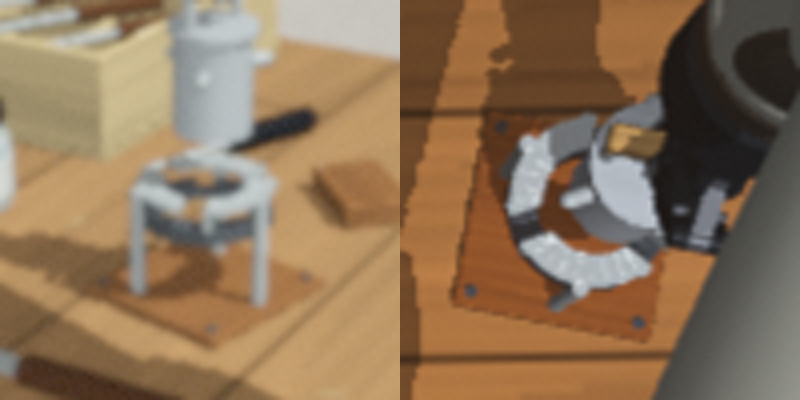

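The pot hangs over the ring. In the side view its midline is at about px 263, against about 261 for the ring. Measuring both more precisely.

```bash
python3 - <<'E'
from h import *
import pickle
T,S=pickle.load(open("c.pkl","rb"))
im=S["color"];g=cv2.GaussianBlur(cv2.cvtColor(im,6),(0,0),.8).astype(int)
hsv=cv2.cvtColor(im,cv2.COLOR_BGR2HSV)
for y in (113,116,121,124,127,130):
    print(y,hsv[y,248:282,1].tolist())
print()
for y in (144,146,148,150): print(y,hsv[y,238:284,1].tolist())
hol=[.5042,-.1761]
print(proj(S,[[*hol,.092],[*hol,.15],[*hol,.211]]),proj(T,[[*hol,.092],[*hol,.211]]))
big=cv2.resize(T["color"][105:175,305:375],(600,600),interpolation=2);cv2.imwrite("pics/d.png",big)
E
```

```text
113 [74, 71, 69, 56, 28, 7, 14, 11, 14, 16, 16, 10, 13, 17, 15, 14, 15, 13, 14, 12, 12, 12, 13, 12, 9, 5, 7, 9, 10, 22, 52, 89, 108, 115]
116 [75, 74, 73, 73, 62, 37, 5, 14, 14, 15, 13, 14, 15, 15, 13, 13, 12, 11, 13, 15, 12, 11, 12, 11, 7, 9, 29, 44, 56, 72, 100, 112, 115, 115]
121 [75, 74, 73, 73, 64, 36, 7, 15, 13, 13, 11, 12, 13, 11, 13, 12, 14, 11, 13, 12, 12, 12, 10, 11, 6, 49, 95, 115, 115, 116, 120, 117, 119, 114]
124 [73, 76, 74, 75, 66, 34, 7, 15, 16, 15, 16, 12, 12, 14, 13, 14, 11, 13, 11, 13, 12, 13, 12, 8, 7, 52, 98, 116, 118, 113, 114, 118, 115, 117]
127 [77, 76, 75, 74, 64, 31, 7, 14, 13, 13, 15, 15, 12, 13, 12, 12, 11, 15, 13, 11, 10, 12, 13, 8, 10, 57, 99, 116, 116, 119, 117, 120, 114, 118]
130 [79, 79, 81, 80, 73, 37, 2, 14, 15, 14, 17, 15, 12, 11, 13, 11, 12, 13, 11, 12, 13, 13, 12, 11, 6, 26, 73, 97, 74, 58, 26, 27, 29, 24]

144 [113, 114, 112, 116, 110, 94, 62, 21, 11, 13, 9, 9, 17, 57, 94, 107, 101, 94, 86, 86, 93, 102, 112, 113, 95, 64, 18, 4, 28, 64, 71, 49, 13, 6, 10, 11, 9, 7, 11, 27, 46, 80, 106, 110, 114, 115]
146 [115, 112, 115, 110, 85, 43, 7, 10, 11, 12, 12, 12, 10, 9, 5, 6, 16, 17, 20, 7, 20, 52, 72, 79, 70, 41, 9, 25, 23, 13, 6, 10, 13, 12, 11, 9, 9, 9, 10, 5, 15, 60, 97, 115, 115, 115]
148 [117, 116, 115, 99, 50, 6, 7, 9, 11, 9, 10, 10, 9, 10, 11, 12, 15, 16, 13, 6, 0, 8, 8, 8, 12, 16, 18, 19, 14, 19, 15, 12, 11, 9, 11, 10, 10, 12, 7, 11, 51, 91, 115, 114, 115, 117]
150 [119, 118, 118, 99, 58, 10, 8, 12, 13, 15, 14, 11, 10, 11, 10, 10, 9, 6, 32, 74, 93, 91, 75, 36, 8, 8, 9, 11, 9, 10, 10, 10, 10, 9, 10, 11, 13, 9, 7, 27, 85, 109, 113, 115, 117, 118]
[[261.737124   145.45404904]
 [261.82024838 126.84577892]
 [261.91244454 106.20669683]] [[333.57444196 139.76239909]
 [346.00418832 128.887036  ]]
```

View pics/d.png

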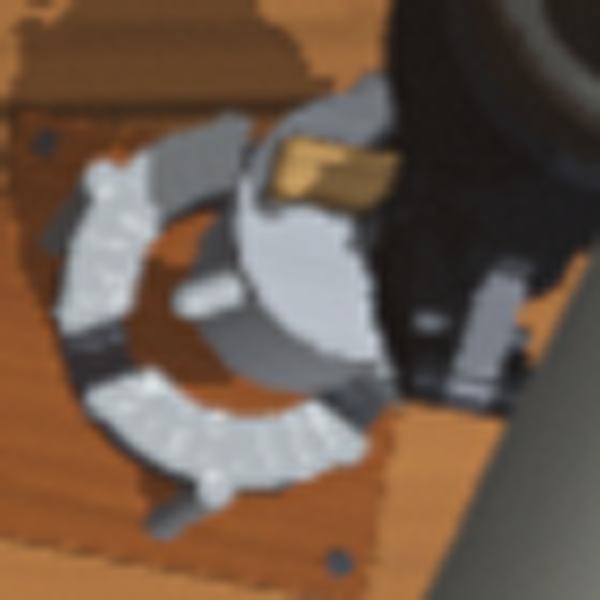

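```bash
python3 - <<'E'
from h import *
import pickle
T,S=pickle.load(open("c.pkl","rb"))
p=np.array([(240,195),(238,235),(250,285),(282,325),(325,350),(380,364),(262,145),(290,116),(330,92),(375,75)])/8.571+[305-.5+.06,105-.5+.06]
L=onz(T,p,.2115)
print(circ(L,.033),circ(L))
# lug tip nearest: zoom (178,300), z= .131+.05
tip=onz(T,np.array([[177,300]])/8.571+[304.5,104.5],.181);print("tip",tip)
E
```

```text
(array([ 0.50041224, -0.18050096,  0.033     ]), np.float64(0.0010337462076168275)) (array([ 0.50058295, -0.18210063,  0.03427991]), np.float64(0.0006398974913478765))
tip [[ 0.48851439 -0.1386072 ]]
```

```bash
python3 -m handwheel '[[1,0.003,0.004,0,0],[1,0.003,0.004,-0.01,0],[1,0.003,0.004,-0.02,0],[1,0.003,0.004,-0.03,0],[1,0.003,0.004,-0.03,0]]'
python3 -m handwheel '[[1,0,0,0,0],[1,0,0,0,0]]'
python3 - <<'E'
from workcell import viewer,get_obs
import cv2,numpy as np,pickle
o=get_obs();print(o["ee_pos"],o["tcp_rot"],o["wrist_force"],o["torque"],o["opening"])
T=viewer.camera("top");S=viewer.camera("side");pickle.dump((T,S),open("e.pkl","wb"))
t=T["color"];s=S["color"]
cv2.imwrite("pics/e.png",np.hstack([cv2.resize(s[110:170,230:290],(400,400),interpolation=2),cv2.resize(t[110:170,305:365],(400,400),interpolation=2)]))
hsv=cv2.cvtColor(s,cv2.COLOR_BGR2HSV)
for y in (124,128,132,136): print(y,hsv[y,248:282,1].tolist())
E
```

```text
time: 5.9
ee_pos: [0.504, -0.1771, 0.197]
tcp_rot: [180.0, 0.5, -12.0]
wrist_force: [0.2, -0.4, -3.1]
opening: 0.0129
time: 6.1
ee_pos: [0.5039, -0.1772, 0.197]
tcp_rot: [180.0, 0.5, -12.0]
wrist_force: [0.3, 0.1, -2.1]
opening: 0.0128
[ 0.50387728 -0.17718325  0.1969541 ] [179.98346856   0.54785263 -12.00670406] [ 0.25213038  0.10071011 -2.08077296] [-0.03589636  0.04338304  0.03591618] 0.01278834656176321
124 [73, 68, 52, 21, 11, 12, 14, 12, 16, 18, 14, 14, 16, 15, 13, 12, 13, 15, 14, 13, 14, 12, 11, 7, 4, 4, 5, 10, 39, 88, 113, 114, 120, 122]
128 [76, 73, 72, 56, 14, 12, 12, 13, 15, 13, 13, 13, 12, 12, 14, 15, 12, 13, 13, 13, 12, 11, 7, 11, 57, 94, 105, 109, 116, 116, 116, 113, 111, 98]
132 [88, 92, 95, 75, 32, 12, 13, 13, 13, 14, 13, 11, 11, 14, 12, 12, 12, 12, 13, 13, 12, 12, 13, 12, 10, 0, 14, 24, 25, 16, 25, 20, 28, 30]
136 [112, 112, 110, 81, 30, 5, 15, 11, 14, 12, 13, 14, 14, 12, 11, 11, 12, 12, 12, 13, 12, 13, 13, 12, 13, 80, 117, 118, 123, 120, 119, 116, 119, 118]
```

View pics/e.png

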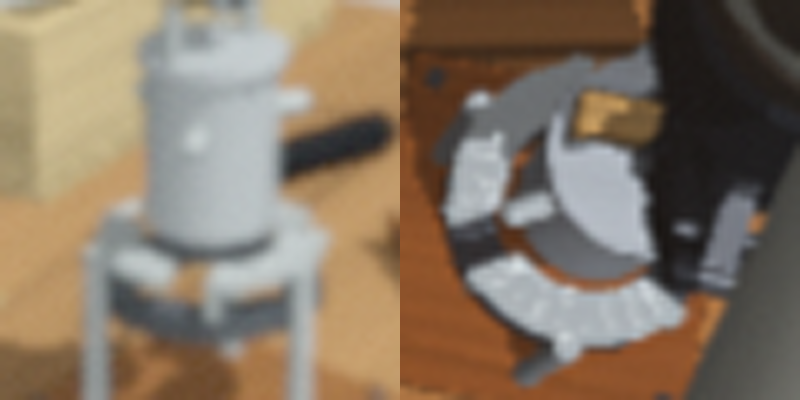

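```bash
python3 - <<'E'
from h import *
import pickle
T,S=pickle.load(open("e.pkl","rb"))
cv=lambda p:(np.array(p)-[400,0]+.5)/6.667+[305-.5,110-.5]
L=onz(T,cv([(553,130),(547,160),(556,195),(580,225),(610,245),(652,261),(567,108),(600,70),(645,48)]),.1797)
print(circ(L,.033),circ(L))
B=onz(T,cv([(522,235),(535,252),(560,268),(600,278),(635,272)]),.0997);print(circ(B,.029))
print("tip",onz(T,cv([(502,214)]),.1497))
# ring in same image
m=cv2.cvtColor(T["color"],cv2.COLOR_BGR2HSV)
R_=onz(T,cv([(447,205),(455,160),(500,318),(540,338),(600,347),(650,335),(683,310)]),.092);print("ring outer",circ(R_,.051))
E
```

```text
(array([ 0.50227573, -0.17644902,  0.033     ]), np.float64(0.0010809787977354005)) (array([ 0.50252208, -0.17769355,  0.03404321]), np.float64(0.0009720627821810127))
(array([ 0.50409871, -0.17540013,  0.029     ]), np.float64(0.0005279696474718947))
tip [[ 0.48969795 -0.13293969]]
ring outer (array([ 0.50281842, -0.17461142,  0.051     ]), np.float64(0.0005681649604041868))
```

Axes agree to about 1 mm and the lug at 107° lines up with the gap at 108°. I'll lower in stages and watch the force.

```bash
python3 -m handwheel '[[1,0.0003,0.0002,-0.005,0.5],[1,0.0003,0.0002,-0.01,0.5],[1,0.0003,0.0002,-0.015,0.5],[1,0.0003,0.0002,-0.02,0.5],[1,0.0003,0.0002,-0.025,0.5]]'
python3 -m handwheel '[[1,0,0,-0.005,0],[1,0,0,-0.01,0],[1,0,0,-0.015,0],[1,0,0,-0.02,0],[1,0,0,-0.02,0]]'
python3 - <<'E'
from workcell import viewer,get_obs
import cv2,numpy as np,pickle
o=get_obs();print(o["ee_pos"],o["tcp_rot"],o["wrist_force"],o["torque"],o["opening"])
T=viewer.camera("top");S=viewer.camera("side");pickle.dump((T,S),open("f.pkl","wb"))
t=T["color"];s=S["color"]
cv2.imwrite("pics/f.png",np.hstack([cv2.resize(s[110:170,230:290],(400,400),interpolation=2),cv2.resize(t[110:170,305:365],(400,400),interpolation=2)]))
E
```

```text
time: 6.7
ee_pos: [0.5043, -0.177, 0.1717]
tcp_rot: [180.0, 0.5, -11.5]
wrist_force: [0.8, -0.9, -3.0]
opening: 0.013
time: 7.2
ee_pos: [0.504, -0.1769, 0.1509]
tcp_rot: [180.0, 0.6, -11.5]
wrist_force: [-0.0, -0.1, -2.5]
opening: 0.0127
[ 0.50398399 -0.17688377  0.1508731 ] [179.99078978   0.58900766 -11.50583066] [-0.03426883 -0.0550755  -2.53615092] [-0.00750159 -0.02523526 -0.02601747] 0.012667591708136666
```

View pics/f.png

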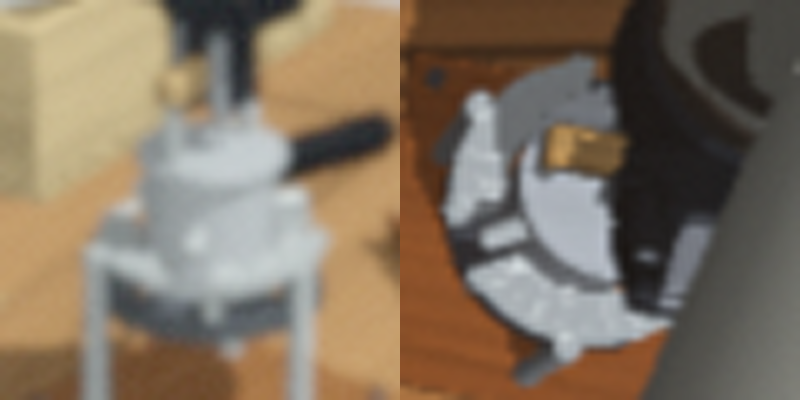

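The lug sits centred over its gap at zoom (503,235). Lowering on.

```bash
python3 -m handwheel '[[1,0,0,-0.003,0],[1,0,0,-0.006,0],[1,0,0,-0.009,0],[1,0,0,-0.012,0],[1,0,0,-0.012,0]]'

```

```text
time: 7.8
ee_pos: [0.504, -0.1769, 0.1392]
tcp_rot: [180.0, 0.6, -11.5]
wrist_force: [0.1, 0.4, -3.2]
opening: 0.0129
```

```bash
python3 -m handwheel '[[1,0,0,-0.003,0],[1,0,0,-0.006,0],[1,0,0,-0.009,0],[1,0,0,-0.01,0],[1,0,0,-0.01,0]]'
python3 -m handwheel '[[1,0,0,-0.001,0],[1,0,0,-0.002,0],[1,0,0,-0.002,0]]'

```

```text
time: 8.3
ee_pos: [0.5039, -0.1769, 0.1289]
tcp_rot: [180.0, 0.6, -11.5]
wrist_force: [-0.4, 0.4, -1.7]
opening: 0.0127
time: 8.6
ee_pos: [0.504, -0.1769, 0.1271]
tcp_rot: [180.0, 0.6, -11.5]
wrist_force: [-0.9, -0.0, -1.7]
opening: 0.0128
```

```bash
python3 -m handwheel '[[1,0,0,-0.001,0],[1,0,0,-0.001,0]]'
python3 -m handwheel '[[1,0,0,-0.001,0],[1,0,0,-0.001,0]]'

```

```text
time: 8.8
ee_pos: [0.5042, -0.177, 0.127]
tcp_rot: [180.0, 0.5, -11.5]
wrist_force: [-1.5, 1.0, 4.6]
opening: 0.0128
time: 9.0
ee_pos: [0.5043, -0.177, 0.127]
tcp_rot: [180.0, 0.4, -11.5]
wrist_force: [-2.7, 0.7, 6.8]
opening: 0.0127
```

On the ledge: contact came at TCP z 0.127, where I expected 0.1273. Now twisting clockwise with light pressure.

```bash
python3 -m handwheel '[[1,0,0,-0.0005,-3],[1,0,0,-0.0005,-6],[1,0,0,-0.0005,-9],[1,0,0,-0.0005,-12],[1,0,0,-0.0005,-15]]'
python3 -m handwheel '[[1,0,0,-0.0005,-3],[1,0,0,-0.0005,-6],[1,0,0,-0.0005,-9],[1,0,0,-0.0005,-12],[1,0,0,-0.0005,-15]]'
python3 -c "
from workcell import get_obs;o=get_obs();print(o['torque'])"

```

```text
time: 9.5
ee_pos: [0.5044, -0.1772, 0.127]
tcp_rot: [180.0, 0.4, -26.6]
wrist_force: [-0.8, -0.7, 3.7]
opening: 0.0129
time: 10.0
ee_pos: [0.5044, -0.1774, 0.127]
tcp_rot: [180.0, 0.4, -41.7]
wrist_force: [-1.7, -0.5, 3.6]
opening: 0.013
[-0.03656377  0.40967473  0.13245566]
```

```bash
python3 -m handwheel '[[1,0,0,-0.0006,-1.5],[1,0,0,-0.0006,-3],[1,0,0,-0.0006,-4.5],[1,0,0,-0.0006,-4.5]]'
python3 -m handwheel '[[1,0,0,-0.0008,-1.5],[1,0,0,-0.0008,-3],[1,0,0,-0.0008,-3]]'

```

```text
time: 10.4
ee_pos: [0.5046, -0.1775, 0.127]
tcp_rot: [180.0, 0.3, -46.3]
wrist_force: [-1.9, -0.6, 4.5]
opening: 0.0129
time: 10.7
ee_pos: [0.5049, -0.1777, 0.1269]
tcp_rot: [180.0, 0.2, -49.3]
wrist_force: [-0.9, -0.5, 5.3]
opening: 0.0127
```

```bash
python3 -m handwheel '[[1,0,0,-0.0008,-1.5],[1,0,0,-0.0008,-3],[1,0,0,-0.0008,-3]]'

```

```text
time: 11.0
ee_pos: [0.5052, -0.1781, 0.1266]
tcp_rot: [-180.0, 0.2, -52.4]
wrist_force: [-0.2, -2.4, 6.1]
opening: 0.0131
```

```bash
python3 -m handwheel '[[1,0,0,-0.0008,-1.5],[1,0,0,-0.001,-3],[1,0,0,-0.001,-3]]'

```

```text
time: 11.3
ee_pos: [0.5052, -0.1776, 0.1252]
tcp_rot: [-180.0, 0.2, -55.4]
wrist_force: [1.5, 1.6, 1.5]
opening: 0.0125
```

```bash
python3 -m handwheel '[[1,0,0,-0.0008,-1.5],[1,0,0,-0.001,-3],[1,0,0,-0.001,-3]]'

```

```text
time: 11.6
ee_pos: [0.5048, -0.1775, 0.1235]
tcp_rot: [180.0, 0.3, -58.5]
wrist_force: [0.2, 0.7, -2.4]
opening: 0.0129
```

The pot is sinking into the notches: z is 0.1235 and the force has fallen away. Pressing lightly straight down.

```bash
python3 -m handwheel '[[1,0,0,-0.001,0],[1,0,0,-0.002,0],[1,0,0,-0.002,0]]'

```

```text
time: 11.9
ee_pos: [0.5046, -0.1774, 0.1211]
tcp_rot: [180.0, 0.3, -58.5]
wrist_force: [0.4, 1.2, -2.0]
opening: 0.0129
```

```bash
python3 -m handwheel '[[1,0,0,-0.001,0],[1,0,0,-0.0015,0],[1,0,0,-0.0015,0]]'

```

```text
time: 12.2
ee_pos: [0.5048, -0.1775, 0.1201]
tcp_rot: [180.0, 0.3, -58.5]
wrist_force: [-0.2, 0.4, 2.9]
opening: 0.013
```

It stops at z 0.120, the full 7 mm drop. I'll relieve the load, release, and rise straight up.

```bash
python3 -m handwheel '[[1,0,0,0.0002,0],[1,0,0,0.0002,0],[1,0,0,0.0002,0]]'
python3 -m handwheel '[[0.8,0,0,0,0],[0.7,0,0,0,0],[0.6,0,0,0,0],[0.5,0,0,0,0],[0.4,0,0,0,0]]'
python3 -m handwheel '[[0.4,0,0,0,0],[0.4,0,0,0,0]]'
python3 -m handwheel '[[0.4,0,0,0.01,0],[0.4,0,0,0.03,0],[0.4,0,0,0.06,0],[0.4,0,0,0.1,0],[0.4,0,0,0.14,0]]'
python3 -m handwheel '[[0.4,-0.04,0,0,0],[0.4,-0.08,0,0,0],[0.4,-0.12,0,0,0],[0.4,-0.16,0,0,0],[0.4,-0.16,0,0,0]]'
python3 - <<'E'
from workcell import viewer,get_obs
import cv2,numpy as np,pickle
T=viewer.camera("top");S=viewer.camera("side");pickle.dump((T,S),open("g.pkl","wb"))
t=T["color"];s=S["color"]
cv2.imwrite("pics/g.png",np.hstack([cv2.resize(s[110:170,230:290],(400,400),interpolation=2),cv2.resize(t[110:170,305:365],(400,400),interpolation=2)]))
cv2.imwrite("pics/gt.png",np.vstack([s[:250],t[:300]]))
E
```

```text
time: 12.5
ee_pos: [0.5048, -0.1774, 0.1202]
tcp_rot: [180.0, 0.3, -58.5]
wrist_force: [-0.2, 0.7, -0.2]
opening: 0.0129
time: 13.0
ee_pos: [0.5048, -0.1775, 0.1202]
tcp_rot: [180.0, 0.3, -58.5]
wrist_force: [0.3, -0.4, -0.5]
opening: 0.0512
time: 13.2
ee_pos: [0.5048, -0.1775, 0.1202]
tcp_rot: [180.0, 0.3, -58.5]
wrist_force: [-0.1, -0.4, -0.4]
opening: 0.0515
time: 13.7
ee_pos: [0.5044, -0.1774, 0.2623]
tcp_rot: [180.0, 0.3, -58.5]
wrist_force: [1.1, 0.2, -0.4]
opening: 0.0512
time: 14.2
ee_pos: [0.3413, -0.1771, 0.2644]
tcp_rot: [-179.9, 0.1, -58.5]
wrist_force: [1.5, -0.1, 1.1]
opening: 0.0513
```

View pics/g.png

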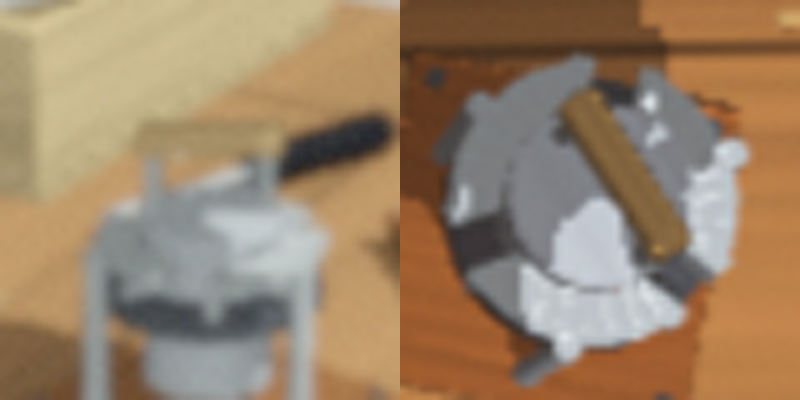

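View pics/gt.png

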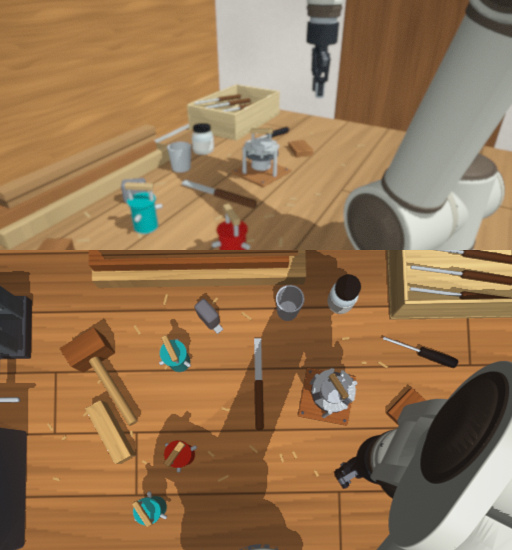

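```bash
python3 - <<'E'
from h import *
import pickle
T,S=pickle.load(open("g.pkl","rb"))
print(tri(T,[338.6,135.5],S,[261.1,130.2]))
print(proj(S,[.504,-.176,.132]),proj(T,[.504,-.176,.139]))
E
python3 -m handwheel '[[0.4,0,0,0,0],[0.4,0,0,0,0]]'
python3 -c "
from workcell import job_done; print(job_done())"
```

```text
(array([ 0.50582268, -0.17685582,  0.13911148]), np.float64(0.002004064003793085))
[[261.83686143 132.74724138]] [[338.01541447 135.92896222]]
time: 14.5
ee_pos: [0.3448, -0.1776, 0.2636]
tcp_rot: [-179.9, 0.2, -58.5]
wrist_force: [0.3, 0.2, 0.4]
opening: 0.0511
the job is handed in; nothing more can be done
None
```

The glue pot is hanging in the holder with its lugs in the locking notches, released, and the job is handed in at 14.5 s. One camera height check disagreed.

**What I did:** I gripped the grey pot by its bar and lowered it through the gaps. It touched the ledge at TCP z 0.127 m (0.1273 expected). I then twisted it 47° clockwise under about 4–6 N, and the lugs dropped. Wrist-force readings stayed under 7 N.

**Last checks:**
- **Drop:** The TCP stopped at z 0.120 m, 7 mm lower than on the ledge, which matches the notch depth. There was almost no load when I opened the gripper.
- **Pictures after release:** The pot looks upright with a level bar. Its handle is about 2 mm from the holder's axis, and the gripper is well clear. I saw nothing displaced among the other things in view, by eye only; the mallet and the left edge of the bench were partly out of the side crop.
- **Disagreement:** A rough two-view fix on the handle centre gave z 0.139 m, where 0.132 m was expected, with the two rays missing each other by 2 mm. The same method read 4 mm too high before the grasp. By itself it does not confirm the drop, so I relied on the arm's own height and force readings.

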